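# Open the screw press and set the glued swatch bar to dry

### The job

The swatch bar glued up in the small screw press is ready. Hold the handwheel's upright handle and wind the wheel anticlockwise, letting your hand rise with the screw, until it just meets its top stop: feel for the stop and do not force it, the spindle bends easily. Then draw the bar out of the press, lay it flat, dark face up, inside the white drying tray and let go, leaving the screw fully up and everything else on the table where it is.

Things in the scene. Friction and masses are not known exactly. Their poses are not given: they have to be found in the camera images.
- press: small grey bench screw press, fixed to the table. Origin at table level on the vertical screw axis; z up, -x is the open front where the bar sticks out. Base 150 mm wide (y), from 110 mm in front of the axis to 60 mm behind; two posts and a bridge (150 mm wide, 40 mm deep, 124 mm high) stand across the axis. Wheel and handle are above the bridge.
- hub (a point): centre of the dark handwheel (rim radius 50 mm, 12 mm thick, three spokes) on the screw axis, mid-rim, 160 to 168 mm up at the start; its z is the spindle. Anticlockwise from above raises it 20 mm a turn, taking 2 to 4 N at the handle, to a rigid stop 0.9 to 1.35 turns on. The spindle is springy: 5 N sideways moves the hub 1 mm off the axis, 20 N (4 mm) bends it for good.
- handle (a point): middle of the upright black handle on the wheel's rim, 16 mm diameter, 47 mm tall, spins freely on its pin, so a hand can hold it all the way round without turning. 50 mm from the screw axis; this point is 29.5 mm above the rim's mid-plane, the handle's top 53 mm above it. It rises with the wheel.
- bar_center (a point): middle (half-way up) of the swatch bar: wood, 180 x 40 x 14 mm, light below, dark upper face with four small white swatches, 80 to 150 g. x along its length, z out of the dark face. At the start it lies on the press's 16 mm thick base under a sprung round pad (its +x end 20 to 30 mm behind the axis); its -x end sticks 40 to 50 mm out past the front edge of the base, 150 to 160 mm from the screw axis.
- bar: the same bar; origin at the centre of its underside, 7 mm below bar_center.
- tray: white plastic drying tray, fixed, 250 (x) x 130 (y) mm, rim 16 mm high, walls and floor 4 mm. Origin: centre of its underside, z up.
- cleanser: clear bottle with a pink cap, 48 mm across, 150 mm tall; a bystander. Origin: centre of its underside.
- ink_jar: squat black ink jar with a grey lid, 42 mm across, 40 mm tall; a bystander. Origin: centre of its underside.
- polish: small polish bottle, black cap, 28 mm across, 65 mm tall; a bystander. Origin: centre of its underside.
- polish_b: small amber polish bottle, white cap, 28 mm across, 65 mm tall; a bystander. Origin: centre of its underside.
- buffer: white buffing block 90 x 28 x 28 mm; a bystander. Origin: centre of its underside.
- brush: paint brush 170 mm long, lying; a bystander. Origin: centre of its underside.
- cup: white cup, 72 mm across, 85 mm tall; a bystander. Origin: centre of its underside.
Things that resemble listed ones, but are neither listed nor needed, are in the scene too. Leave any orange look-alike of the bar alone. What is shaped like the press but orange is not meant.

How it is judged:
On the way, in this order (a step that is already met when the one before it is completed fails the run):
1. the screw is wound up to its top stop while the bar is still under the press (hub at most 0.6 mm short of the stop) (z of hub in the frame of press above 0.186138 m and x of bar_center in the frame of press above -0.1 m), for 0.2 s.
2. the bar is drawn clear of the press and laid flat in the tray (x of bar_center in the frame of tray between -0.06 and 0.06 m and y of bar_center in the frame of tray between -0.045 and 0.045 m and z of bar_center in the frame of tray below 0.0145 m and angle between bar_center's own z axis and vertical below 0.05 rad), for 0.2 s.
At the end, for the whole second after the job is handed in: The screw is up at its stop (within 0.6 mm of rise), the bar lies flat and still on the floor of the tray, dark face up (leaning under 0.05 rad, its middle within 60 mm lengthwise and 45 mm crosswise of the tray's middle) (all of step 2 and z of hub in the frame of press above 0.186138 m and linear speed of bar below 0.02 m/s and contact force between bar and tray above 0.2 N); the robot touches nothing.
It fails at once if the spindle is bent: the hub is pushed more than 4 mm sideways off the screw axis (about 20 N) (horizontal distance between hub and press above 0.004 m).
It fails at once if a bystander (bottle, jar, polish, block, brush or cup) is pushed more than 30 mm (distance of any of cleanser, ink_jar, polish, polish_b, buffer, brush, cup from where it was at the start of the episode above 0.03 m).
It also fails if it takes over 72 s, if anything falls off the work surface, if the arm or the gripper's body presses on something with over 40 N, if the wrist force passes 120 N, or if a joint passes its speed limit or range.

### The arm

A 7-joint arm with a two-finger parallel gripper is mounted at the origin on the work surface. World frame = base frame: x ahead of the robot, y to its left, z up, the work surface at z = 0. Lengths are in m, angles in rad, forces in N, time in s.
With the tool pointing down it reaches from about 0.425 to 0.825 m from the base axis. Payload 3.6 kg.
Tool frame: the origin (TCP) lies between the finger pads; the fingertips stand 19 mm ahead of it and the grasp point (between the pads) is the TCP; z points along the fingers, y is the direction in which the jaws open and shut (so a half turn about z gives the same grasp; the last joint's range is limited). The gripper opens to 93 mm and grips with 3 to 60 N. Pads are 15 mm wide; open, the fingers measure 128 mm over their backs; the gripper's body (75 mm by 188 mm) begins 65 mm behind the grasp point.
Start: joints at [-1.357, 0.615, -0.013, 1.423, 0.008, 1.103, -0.04], TCP at [0.155, 0.631, 0.238] pointing down, gripper open.
Joint ranges: [-3.12, 3.12], [-0.3, 2.06], [-1.34, 1.32], [0.26, 2.42], [-1.36, 4.5], [0.01, 1.98], [-2.84, 2.84]. Speed limits (rad/s): [2.79, 2.79, 3.14, 3.14, 3.14, 3.14, 3.14].

### API

Orientations are given as a unit quaternion [w, x, y, z].
In Python, from rig import arm gives the robot as it stands.
- The arm moves only by the tool carry_out, never from a script. Its argument "deltas" is one flat list of numbers, 4 for each row, row after row: the shift along the tool's x, y, z in mm, then the turn about the tool's z in degrees. In form: [x, y, z, spin, x, y, z, spin, ...]. A call has 1 to 12 rows; each row shifts and turns the commanded pose from where the row before left it, along the tool's axes as they then stand; what a row does not reach is not made up. A row lasts 1/8 s, in which the tool goes at most 62.5 mm and 10.7 degrees, less where a joint would pass 70% of its speed; a pose out of reach is approached as far as the arm can. A call with a gripper value outside its range is refused whole. "fingers" is the closure in counts, from 0 (fully open) to 255 (shut), set as the call begins (left out, the last holds). The fingers move at their own pace and stop on an object; "squeeze" is the grip in N (left out, the last holds). Time passes only in rows, so rows that do not move let the fingers close. It gives the time, the measured TCP pose, the force and the opening at its end, in the units of the state.
- arm.state(): the state, without advancing time (a new reading comes with each control period).
- arm.capture(name): name is "scene" or "top" or "wrist"; returns a dict with "color" (480x640x3 uint8, red, green, blue), "fx", "fy", "cx", "cy" (pixels), "position" and "orientation" of the camera in the world. Camera axes: x right, y up, looking along -z (the intrinsics and any distortion apply to the point x, -y, -z); pixel columns grow to the right and rows downward; lengths in m; the calibration is good to about 2 mm. The wrist camera is an equidistant fisheye: a pixel r from the principal point sees the ray r / f radians off the axis. A picture is of the moment at which its call begins. There is no depth.
- arm.close_job(): hands the job in, once; it reports no verdict.
The state is a dict: "time_s": time; "joints": joint angles; "qd": joint speeds; "effort": joint torques, N m; "tcp_pos": TCP position; "tool_rot": TCP orientation; "contact_force": force on the tool from outside, world axes, zero at the start; "moment": the same for the moment, N m; "gripper_width": finger opening in m.
Only numpy, scipy, OpenCV 4.12 (cv2) and the standard library are available. Lean on these libraries where they do the work, as an engineer would, in place of code of your own. Each camera call takes 0.05 s, during which the arm holds its last target. There are 200 camera calls.

## Working session

There is one attempt and no reset: what is moved stays moved. The work goes in short steps, Python scripts to look and compute and a tool call to move; the robot and the scene stay as the last step left them, time stands still between calls to the robot, and variables do not carry over. Pictures are saved under pics/ and viewed, about 8 in all and at most 12, crops included, and the job is handed in when it is done.

Besides the shell and the picture viewer there is one more tool, called after "Call:" by a JSON object that holds its "fn" and its "kwargs", one argument or row to a line. carry_out: Moves the arm, as the interface text tells. Its arguments: {"type":"object","properties":{"deltas":{"type":"array","items":{"type":"number"}},"fingers":{"type":"number"},"squeeze":{"type":"number"}},"required":["deltas"]}

```bash
ls; mkdir -p pics; python3 - <<'E'
from rig import arm
import cv2,pickle
s=arm.state();print(s)
d={}
for n in("scene","top"):
    c=arm.capture(n);d[n]=c
    print(n,c['fx'],c['fy'],c['cx'],c['cy'],c['position'],c['orientation'],[k for k in c])
    cv2.imwrite(f'pics/{n}0.png',c['color'][:,:,::-1])
pickle.dump(d,open('c0.pkl','wb'))
E
```

```text
pics
{'time_s': 0.0, 'joints': array([-1.35648534,  0.61590763, -0.0126262 ,  1.42486794,  0.00812965,
        1.10339023, -0.04037573]), 'qd': array([-3.03454574e-06, -6.22004685e-04, -1.07238123e-03,  7.76483588e-04,
        9.59897252e-04, -6.77439176e-04, -8.31513855e-04]), 'effort': array([-1.66135774e-04, -4.58934796e+01,  2.08981242e-01, -1.65739918e+01,
       -6.10643579e-02,  2.07377312e-02,  2.44140447e-04]), 'tcp_pos': array([0.15483734, 0.63053682, 0.23649887]), 'tool_rot': array([-1.23485573e-04,  1.20059091e-01,  9.92765946e-01, -1.25517037e-03]), 'contact_force': array([ 0.47557742, -0.78835792,  0.00373967]), 'moment': array([ 0.04730187,  0.01228205, -0.00262146]), 'gripper_width': 0.09297931395754112}
scene 515.669152815636 515.669152815636 325.10049032321393 236.1208884460534 [1.31005099 0.23298719 0.91425202] [0.54438834 0.23727278 0.33656397 0.73079933] ['color', 'fx', 'fy', 'cx', 'cy', 'position', 'orientation']
top 574.0952511027083 574.0952511027083 315.7222862349257 238.87389578070895 [ 0.31416211 -0.05230737  1.69077311] [-0.7061382  -0.03715784  0.02934083  0.70648939] ['color', 'fx', 'fy', 'cx', 'cy', 'position', 'orientation']
```

View pics/top0.png

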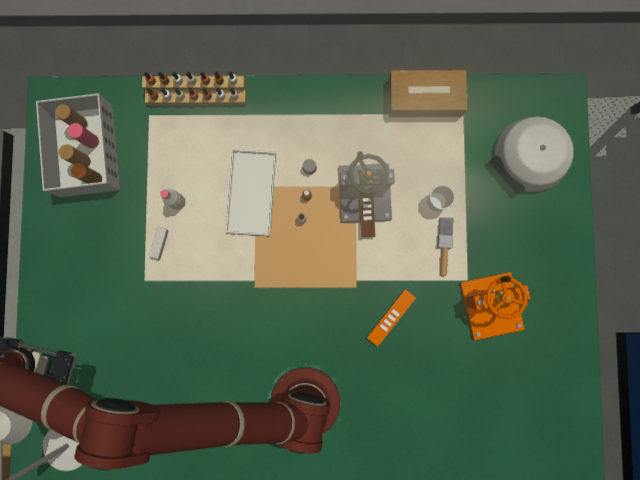

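View pics/scene0.png

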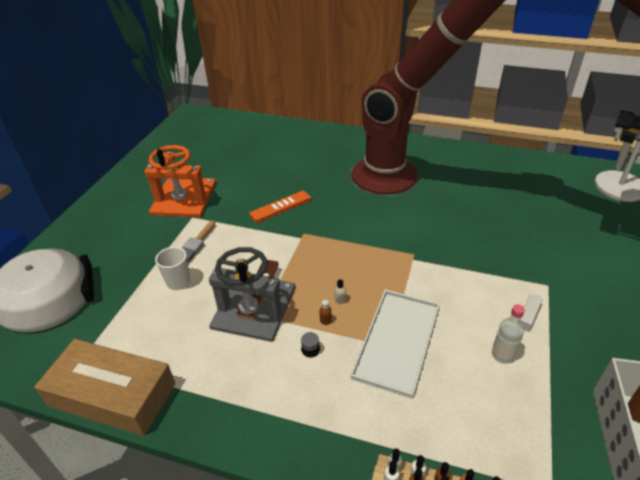

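Grey press is at top (368,190) / scene (250,295), with its dark swatch bar sticking out toward the robot at top (368,218). The orange press (495,305) and orange bar (392,318) in the top view are the look-alikes. The tray is at top (251,193). Next is an enlarged crop to confirm.

```bash
cat > h.py <<'E'
import numpy as np,cv2,pickle
from scipy.spatial.transform import Rotation as R
def rot(q): return R.from_quat([q[1],q[2],q[3],q[0]])
def ray(c,u,v,fish=False):
    a=(u-c['cx'])/c['fx'];b=(v-c['cy'])/c['fy']
    if fish:
        r=np.hypot(a,b);k=np.sin(r)/max(r,1e-9);d=[a*k,-b*k,-np.cos(r)]
    else: d=[a,-b,-1]
    return np.array(c['position']),rot(c['orientation']).apply(d)
def plane(c,u,v,z,fish=False):
    p,d=ray(c,u,v,fish);return p+d*(z-p[2])/d[2]
def proj(c,P,fish=False):
    q=rot(c['orientation']).inv().apply(np.array(P)-c['position']);x,y,z=q[0],-q[1],-q[2]
    if fish:
        r=np.hypot(x,y);t=np.arctan2(r,z);x,y=x/r*t,y/r*t
    else:x,y=x/z,y/z
    return c['cx']+c['fx']*x,c['cy']+c['fy']*y
def tri(c1,p1,c2,p2,f1=False,f2=False):
    a,d=ray(c1,*p1,f1);b,e=ray(c2,*p2,f2);d/=np.linalg.norm(d);e/=np.linalg.norm(e)
    s=np.linalg.lstsq(np.c_[d,-e],b-a,rcond=None)[0]
    A=a+d*s[0];B=b+e*s[1];return (A+B)/2,np.linalg.norm(A-B)
E
python3 - <<'E'
import pickle,cv2,numpy as np
from h import *
d=pickle.load(open('c0.pkl','rb'))
t=d['top']['color'][140:250,320:430,::-1];s=d['scene']['color'][230:345,195:310,::-1]
cv2.imwrite('pics/crop.png',np.hstack([cv2.resize(t,(400,400),interpolation=2),cv2.resize(s,(400,400),interpolation=2)]))
c=d['top']
for n,p,z in[('tray',(x),.016) for x in[(232,151),(276,153),(269,235),(226,233)]]: print(n,plane(c,*p,z))
# bar red-brown mask, tray white contour
g=c['color'].astype(int)
m=((g.min(2)>150)&(g.max(2)-g.min(2)<28)).astype('uint8');m[:, :215]=0;m[:,290:]=0;m[:140]=0;m[245:]=0
n,l,st,ce=cv2.connectedComponentsWithStats(m);i=1+st[1:,4].argmax();cn=cv2.findContours((l==i).astype('uint8'),0,2)[0][0]
r=cv2.minAreaRect(cn);print(st[i],r,[plane(c,*p,.016)[:2].round(4) for p in cv2.boxPoints(r)])
E
```

```text
tray [0.73532438 0.21559512 0.016     ]
tray [0.72889974 0.08440354 0.016     ]
tray [0.48375973 0.10336427 0.016     ]
tray [0.48980487 0.22987949 0.016     ]
[ 226  152   50   83 3376] ((250.61288452148438, 193.0890350341797), (44.45796585083008, 80.54268646240234), 4.573921203613281) [array([0.4944, 0.2322]), array([0.7348, 0.2166]), array([0.7237, 0.0844]), array([0.4837, 0.1017])]
```

View pics/crop.png

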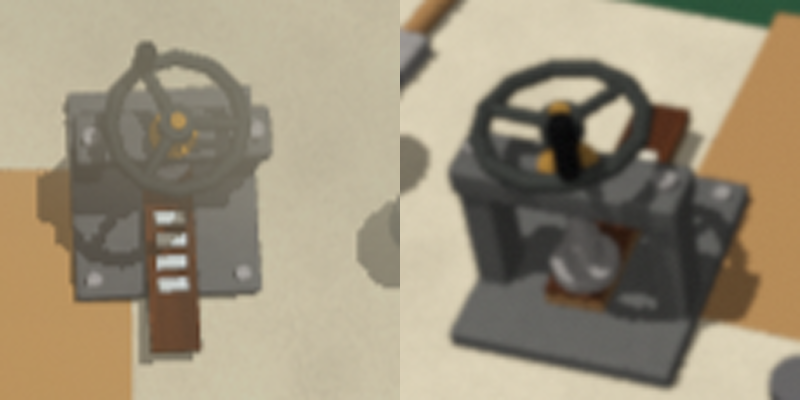

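```bash
python3 - <<'E'
import pickle
from h import *
d=pickle.load(open('c0.pkl','rb'));t,s=d['top'],d['scene']
T=lambda u,v:(320+u*.275,140+v*.275); S=lambda u,v:(195+(u-400)*.2875,230+v*.2875)
print('handle top',tri(t,T(147,50),s,S(561,112)))
for z in(.21,.22): print(plane(t,*T(147,50),z),plane(s,*S(561,112),z))
print('hub',tri(t,T(178,122),s,S(558,108)))
for z in (.164,.175): print('hubplane rim centre',plane(t,*T(178,122),z))
# rim ellipse extents in top
for p in[(106,122),(250,122),(178,52),(178,194)]: print('rim',plane(t,*T(*p),.164))
a=plane(t,*T(78,298),.016);b=plane(t,*T(260,291),.016);m=(a+b)/2;v=(a-b);print('base front',a,b,np.linalg.norm(v),m)
n=np.array([v[1],-v[0]])/np.hypot(v[0],v[1]);print('xdir',n,'yaw',np.arctan2(n[1],n[0]),'axis',m[:2]+.11*n)
for p in[(149,352),(200,350),(145,195),(190,195)]: print('bar',plane(t,*T(*p),.03))
for p in[(309,167),(307,195),(302,217)]:print(plane(t,*p,.05))
E
```

```text
handle top (array([ 0.67556851, -0.15045457,  0.216552  ]), np.float64(0.005152849987965736))
[ 0.67824967 -0.15328096  0.21      ] [ 0.66899604 -0.15146086  0.21      ]
[ 0.67579091 -0.15259907  0.22      ] [ 0.67809867 -0.14600191  0.22      ]
hub (array([ 0.63261007, -0.17674128,  0.17250011]), np.float64(0.003357395510544357))
hubplane rim centre [ 0.63508802 -0.17899959  0.164     ]
hubplane rim centre [ 0.63277584 -0.17808681  0.175     ]
rim [ 0.63521105 -0.12561873  0.164     ]
rim [ 0.6349651  -0.23233914  0.164     ]
rim [ 0.68798154 -0.17945859  0.164     ]
rim [ 0.58103471 -0.17853053  0.164     ]
base front [ 0.52205036 -0.10933753  0.016     ] [ 0.52754314 -0.25620191  0.016     ] 0.14696705475215444 [ 0.52479675 -0.18276972  0.016     ]
xdir [0.99930134 0.03737422] yaw 0.03738293039608307 axis [ 0.6347199  -0.17865855]
bar [ 0.47679461 -0.16536114  0.03      ]
bar [ 0.47835616 -0.2060656   0.03      ]
bar [ 0.60369392 -0.16308199  0.03      ]
bar [ 0.60362497 -0.19924287  0.03      ]
[ 0.67877496 -0.01460762  0.05      ]
[ 0.59647425 -0.00891456  0.05      ]
[0.53235267 0.00540575 0.05      ]
```

Call:
{"fn": "carry_out", "kwargs": {
  "deltas": [0,0,-15,-6.9,0,0,-15,-6.9,-42,-40,-9,0,-42,-40,-9,0,-42,-40,-9,0,-42,-40,-9,0,-42,-40,-9,0,-42,-40,-9,0,-42,-40,-9,0],
  "fingers": 120,
  "squeeze": 8
}}

```text
time_s: 1.23
tcp_pos: [0.45, 0.3497, 0.3306]
tool_rot: [-0.0, -0.0, 1.0, -0.0]
contact_force: [0.2, 0.2, 0.6]
gripper_width: 0.0495
```

Call:
{"fn": "carry_out", "kwargs": {
  "deltas": [-15,-52,0,0,-15,-52,0,0,-15,-52,0,0,-15,-52,0,0,-15,-52,0,0,-15,-52,0,0,-15,-52,0,0,-15,-52,0,0,-15,-52,0,0,-15,-52,0,0,0,0,0,0,0,0,0,0]
}}

```text
time_s: 2.72
tcp_pos: [0.5989, -0.1678, 0.33]
tool_rot: [-0.001, -0.0, 1.0, 0.001]
contact_force: [-0.3, 0.9, 0.1]
gripper_width: 0.0492
```

```bash
python3 - <<'E'
from rig import arm
import cv2,pickle
s=arm.state();print(s['time_s'],s['joints'],s['tcp_pos'],s['tool_rot'],s['contact_force'],s['gripper_width'])
c=arm.capture('wrist');pickle.dump((s,c),open('c1.pkl','wb'))
print(c['fx'],c['cx'],c['cy'],c['position'],c['orientation'])
cv2.imwrite('pics/w1.png',c['color'][:,:,::-1])
E
```

```text
2.725 [ 0.16556028  0.50571072  0.12498587  1.36316982 -0.06441196  1.2782603
  1.86511307] [ 0.59889534 -0.16775224  0.3299704 ] [-6.29107116e-04 -2.90650363e-04  9.99999420e-01  8.25064332e-04] [-0.31448258  0.86818039  0.07374425] 0.049236297957245274
371.64829954431775 314.9432987034754 244.19298091880196 [ 0.52802655 -0.16880589  0.47666573] [ 0.70057937 -0.0921946  -0.09268595  0.70149698]
```

View pics/w1.png

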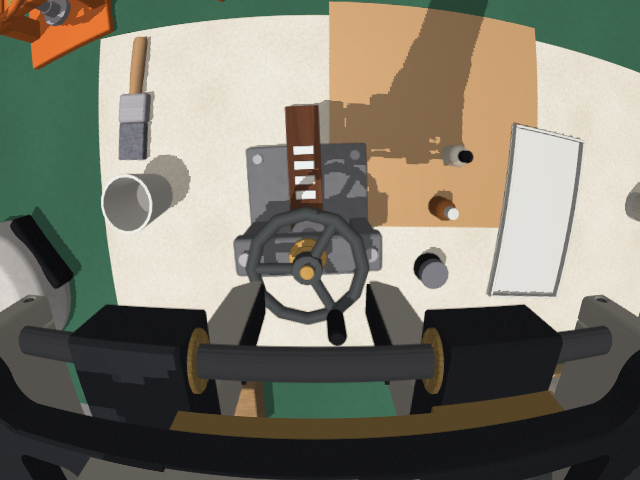

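Wrist view: bar at (303,150), wheel hub at (307,272), handle from (333,312) up to its cap near (337,341), tray on the right. The layout matches the top view. I'll take a second wrist view from 100 mm back to triangulate.

Call:
{"fn": "carry_out", "kwargs": {
  "deltas": [50,0,0,0,50,0,0,0,0,0,0,0,0,0,0,0]
}}

```text
time_s: 3.28
tcp_pos: [0.5001, -0.1671, 0.3314]
tool_rot: [0.001, -0.002, 1.0, 0.0]
contact_force: [0.2, -0.5, -0.6]
gripper_width: 0.0491
```

```bash
python3 - <<'E'
from rig import arm
import cv2,pickle
from h import *
s=arm.state();c=arm.capture('wrist');pickle.dump((s,c),open('c2.pkl','wb'))
s1,c1=pickle.load(open('c1.pkl','rb'))
print(c['position'])
H=(.676,-.152,.2);u,v=map(int,proj(c,H,True));print(u,v,proj(c1,H,True),proj(c1,(.634,-.1785,.17),True),proj(c,(.634,-.1785,.17),True))
a=c1['color'][195:355,235:395,::-1];b=c['color'][v-110:v+50,u-100:u+60,::-1]
print('second crop origin',u-100,v-110)
cv2.imwrite('pics/w12.png',np.hstack([cv2.resize(i,(400,400),interpolation=2) for i in(a,b)]))
E
```

```text
[ 0.42867733 -0.16814267  0.47784925]
330 415 (np.float64(334.59087396227966), np.float64(329.21238145159634)) (np.float64(303.4835377375408), np.float64(270.3763426958568)) (np.float64(303.7954252421044), np.float64(363.93434176462586))
second crop origin 230 305
```

View pics/w12.png

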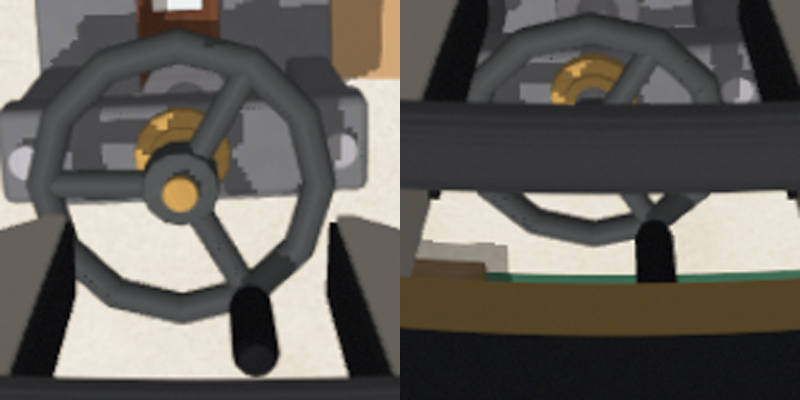

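```bash
python3 - <<'E'
import pickle
from h import *
_,a=pickle.load(open('c1.pkl','rb'));_,b=pickle.load(open('c2.pkl','rb'))
A=lambda u,v:(235+u*.4,195+v*.4);B=lambda u,v:(230+u*.4,305+v*.4)
for n,p,q in[('front',(182,32),(192,14)),('back',(182,322),(192,245)),('hbase',(250,288),(255,221))]:
    print(n,tri(a,A(*p),b,B(*q),True,True))
for z in(.160,.164,.168):
    P=[plane(a,*A(*p),z,True)[:2] for p in[(182,32),(182,322),(28,185),(335,182)]]
    print(z,np.array([(P[0][0]+P[1][0])/2,(P[2][1]+P[3][1])/2]),'diam',P[1][0]-P[0][0],P[2][1]-P[3][1], 'cap',plane(a,*A(257,358),z+.053,True)[:2],'handle base',plane(a,*A(249,290),z+.006,True)[:2],'hubcap',plane(a,*A(180,194),z+.012,True)[:2])
E
```

```text
front (array([ 0.58074452, -0.17513191,  0.15866805]), np.float64(0.0007548510313955434))
back (array([ 0.68932681, -0.17558956,  0.16412883]), np.float64(0.0009179784875550984))
hbase (array([ 0.67403082, -0.14986846,  0.16649057]), np.float64(0.0003051926792826735))
0.16 [ 0.63599506 -0.17530814] diam 0.1109341506789403 -0.11150696078764516 cap [ 0.67739036 -0.15000073] handle base [ 0.67507294 -0.15034317] hubcap [ 0.63534632 -0.17539791]
0.164 [ 0.63463124 -0.17522601] diam 0.10953287306309811 -0.11009844765434923 cap [ 0.6751244  -0.15028602] handle base [ 0.67317964 -0.15058089] hubcap [ 0.6339373  -0.17531137]
0.168 [ 0.63326742 -0.17514387] diam 0.10813159544725603 -0.10868993452105336 cap [ 0.67285845 -0.15057131] handle base [ 0.67128633 -0.15081861] hubcap [ 0.63252828 -0.17522482]
```

Call:
{"fn": "carry_out", "kwargs": {
  "deltas": [-44,4,0,0,-44,4,0,0,-44,4,0,0,-44,5,0,0,0,0,25,0,0,0,25,0,0,0,25,0,0,0,0,0]
}}

```text
time_s: 4.32
tcp_pos: [0.675, -0.1502, 0.2526]
tool_rot: [-0.002, -0.001, 1.0, 0.001]
contact_force: [-0.3, 0.7, -0.8]
gripper_width: 0.049
```

```bash
python3 - <<'E'
from rig import arm
import cv2,pickle
from h import *
s=arm.state();print(s['tcp_pos'],s['tool_rot'],s['contact_force'])
c=arm.capture('wrist');pickle.dump((s,c),open('c3.pkl','wb'))
P=s['tcp_pos'];print(proj(c,P,True),proj(c,(.676,-.150,.215),True),proj(c,(.635,-.1753,.172),True))
cv2.imwrite('pics/w3.png',cv2.resize(c['color'][150:390,160:480,::-1],(800,600),interpolation=2))
E
```

```text
[ 0.67501463 -0.15024982  0.25261177] [-2.48797097e-03 -9.52304846e-04  9.99996112e-01  8.23832940e-04] [-0.33535374  0.69640387 -0.78984809]
(np.float64(316.88778580260765), np.float64(313.97410330854865)) (np.float64(316.96129243217354), np.float64(285.12269738515766)) (np.float64(275.8941795021705), np.float64(197.3768897226878))
```

View pics/w3.png

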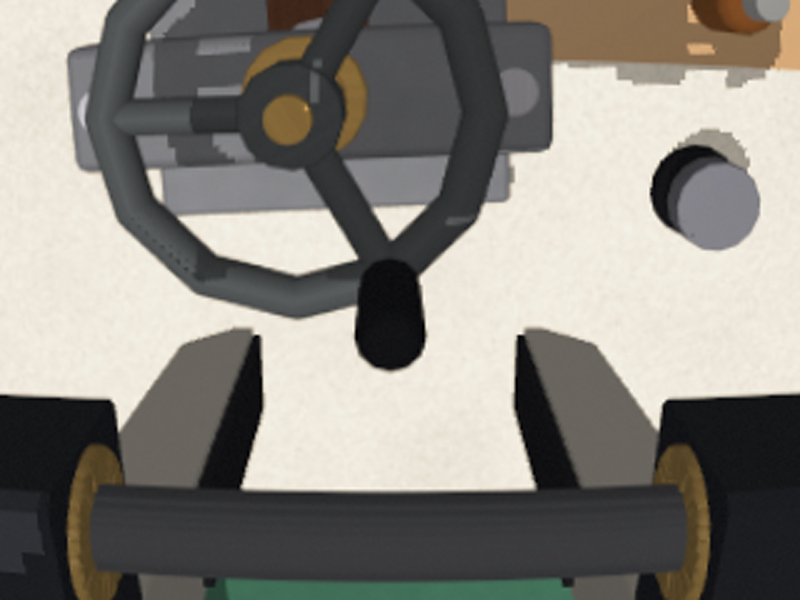

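Handle cap is at (316,286) and hub cap at (275,198), both within 1 px of my predictions. The fingers straddle the handle. Triangulating these two caps with the first view:

```bash
python3 - <<'E'
import pickle
from h import *
_,a=pickle.load(open('c1.pkl','rb'));_,b=pickle.load(open('c3.pkl','rb'))
A=lambda u,v:(235+u*.4,195+v*.4);B=lambda u,v:(160+u*.4,150+v*.4)
h,e=tri(a,A(257,358),b,B(390,341),True,True);c,f=tri(a,A(180,194),b,B(288,119),True,True)
hb,g=tri(a,A(249,290),b,B(389,262),True,True)
print(h,e,c,f,hb,g);v=h-c;print(np.hypot(*v[:2]),np.degrees(np.arctan2(v[1],v[0])))
for z in(.156,.160,.164,.168):
  P=[plane(b,*B(*p),z,True)[:2] for p in[(88,110),(504,110)]];C=plane(b,*B(288,119),z+.012,True);K=plane(b,*B(390,341),z+.053,True);v=K-C
  print(z,P,P[0]-P[1],C,K,np.hypot(*v[:2]),np.degrees(np.arctan2(v[1],v[0])))
E
```

```text
[ 0.6772164  -0.1502675   0.21349651] 0.000504230119591727 [ 0.63490714 -0.17547646  0.17338398] 0.00023471747332650842 [ 0.6714183  -0.15072138  0.17366249] 0.00016330593502415032
0.04925003161791179 30.78758746446769
0.156 [array([ 0.63394077, -0.23274023]), array([ 0.63467215, -0.12026892])] [-0.00073139 -0.11247131] [ 0.63567181 -0.1761628   0.168     ] [ 0.67907269 -0.15048002  0.209     ] 0.05043056202131531 30.61523173101613
0.16 [array([ 0.63346056, -0.23140396]), array([ 0.63417993, -0.12077972])] [-0.00071937 -0.11062424] [ 0.63513681 -0.17573459  0.172     ] [ 0.6775116  -0.15049876  0.213     ] 0.049320074825258686 30.775439067918875
0.164 [array([ 0.63298035, -0.2300677 ]), array([ 0.63368771, -0.12129053])] [-0.00070736 -0.10877717] [ 0.63460182 -0.17530637  0.176     ] [ 0.67595051 -0.15051749  0.217     ] 0.048209990997308466 30.943025637942846
0.168 [array([ 0.63250014, -0.22873143]), array([ 0.63319549, -0.12180134])] [-0.00069535 -0.10693009] [ 0.63406682 -0.17487816  0.18      ] [ 0.67438943 -0.15053623  0.221     ] 0.04710033905780353 31.118510219915184
```

Call:
{"fn": "carry_out", "kwargs": {
  "deltas": [-2,0,14,0,0,0,14,0,0,0,14,0,0,0,13,0,0,0,0,0,0,0,0,0]
}}

```text
time_s: 5.12
tcp_pos: [0.6774, -0.1518, 0.201]
tool_rot: [0.0, -0.0, 1.0, -0.0]
contact_force: [-0.2, 0.3, 0.7]
gripper_width: 0.0495
```

Call:
{"fn": "carry_out", "kwargs": {
  "deltas": [0,0,0,0,0,0,0,0,0,0,0,0,0,0,0,0],
  "fingers": 220,
  "squeeze": 10
}}

```text
time_s: 5.62
tcp_pos: [0.6771, -0.1508, 0.2008]
tool_rot: [0.0, -0.0, 1.0, 0.001]
contact_force: [-0.8, 3.0, 0.8]
gripper_width: 0.0156
```

```bash
python3 - <<'E'
import numpy as np
f=lambda a:50*np.array([-np.cos(np.radians(a)),np.sin(np.radians(a))])
for s,e,n in[(31,71,5),(71,161,9),(161,251,9),(251,341,9)]:
    a=np.linspace(s,e,n+1);print(s,[list(map(float,(f(q)-f(p)).round(1))) for p,q in zip(a,a[1:])])
E
```

```text
31 [[4.0, 5.7], [4.8, 5.1], [5.4, 4.4], [6.0, 3.6], [6.4, 2.7]]
71 [[8.5, 2.1], [8.7, 0.6], [8.7, -0.9], [8.4, -2.4], [7.8, -3.8], [7.1, -5.1], [6.1, -6.3], [4.9, -7.2], [3.5, -8.0]]
161 [[2.1, -8.5], [0.6, -8.7], [-0.9, -8.7], [-2.4, -8.4], [-3.8, -7.8], [-5.1, -7.1], [-6.3, -6.1], [-7.2, -4.9], [-8.0, -3.5]]
251 [[-8.5, -2.1], [-8.7, -0.6], [-8.7, 0.9], [-8.4, 2.4], [-7.8, 3.8], [-7.1, 5.1], [-6.1, 6.3], [-4.9, 7.2], [-3.5, 8.0]]
```

Call:
{"fn": "carry_out", "kwargs": {
  "deltas": [4.0,5.7,-0.45,0,4.8,5.1,-0.45,0,5.4,4.4,-0.45,0,6.0,3.6,-0.45,0,6.4,2.7,-0.4,0,0,0,0,0]
}}

```text
time_s: 6.38
tcp_pos: [0.65, -0.1288, 0.2032]
tool_rot: [-0.0, -0.001, 1.0, 0.001]
contact_force: [3.3, 0.7, 1.0]
gripper_width: 0.0157
```

```bash
python3 - <<'E'
from rig import arm
for i in range(1):
    s=arm.state();print(s['tcp_pos'],s['contact_force'],s['gripper_width'])
E
```

```text
[ 0.64998998 -0.12876367  0.20323994] [3.34574561 0.68767745 0.97399537] 0.015663986999949874
```

Tangential drag is about 3 N and radial about 1.7 N, so the circle is good. I'll continue.

Call:
{"fn": "carry_out", "kwargs": {
  "deltas": [8.5,2.1,-0.55,0,8.7,0.6,-0.55,0,8.7,-0.9,-0.55,0,8.4,-2.4,-0.55,0,7.8,-3.8,-0.55,0,7.1,-5.1,-0.55,0,6.1,-6.3,-0.55,0,4.9,-7.2,-0.55,0,3.5,-8.0,-0.6,0,0,0,0,0]
}}

```text
time_s: 7.62
tcp_pos: [0.5851, -0.163, 0.2078]
tool_rot: [-0.002, 0.001, 1.0, -0.001]
contact_force: [-1.1, 3.9, 4.2]
gripper_width: 0.0155
```

Call:
{"fn": "carry_out", "kwargs": {
  "deltas": [2.5,-8.5,-0.8,0,0.6,-8.7,-0.7,0,-0.9,-8.7,-0.6,0,-2.4,-8.4,-0.55,0,-3.8,-7.8,-0.55,0,-5.1,-7.1,-0.55,0,-6.3,-6.1,-0.55,0,-7.2,-4.9,-0.55,0,-8.0,-3.5,-0.6,0,0,0,0,0]
}}

```text
time_s: 8.88
tcp_pos: [0.617, -0.2245, 0.2124]
tool_rot: [-0.002, -0.0, 1.0, 0.001]
contact_force: [-1.1, 5.9, -0.4]
gripper_width: 0.0154
```

Call:
{"fn": "carry_out", "kwargs": {
  "deltas": [-8.5,-1.6,-0.55,0,-8.7,0.0,-0.55,0,-8.7,0.9,-0.55,0,-8.4,2.4,-0.55,0,-7.8,3.8,-0.55,0,-7.1,5.1,-0.55,0,-6.1,6.3,-0.55,0,-4.9,7.2,-0.55,0,-3.5,8.0,-0.6,0,0,0,0,0]
}}

```text
time_s: 10.12
tcp_pos: [0.6809, -0.1942, 0.2177]
tool_rot: [-0.0, 0.0, 1.0, -0.001]
contact_force: [-2.9, -2.3, -3.4]
gripper_width: 0.0157
```

```bash
python3 - <<'E'
import numpy as np
f=lambda a:50*np.array([-np.cos(np.radians(a)),np.sin(np.radians(a))])
for s,e,n in[(341,371,3),(371,521,40)]:
    a=np.linspace(s,e,n+1);print(s,(e-s)/n,[list(map(float,(f(q)-f(p)).round(2))) for p,q in zip(a,a[1:])])
E
```

```text
341 10.0 [[-2.11, 8.46], [-0.61, 8.69], [0.91, 8.67]]
371 3.75 [[0.73, 3.19], [0.94, 3.14], [1.14, 3.07], [1.34, 2.99], [1.53, 2.89], [1.72, 2.79], [1.89, 2.67], [2.06, 2.54], [2.23, 2.4], [2.38, 2.25], [2.52, 2.09], [2.65, 1.92], [2.77, 1.74], [2.88, 1.55], [2.97, 1.36], [3.06, 1.17], [3.13, 0.96], [3.18, 0.76], [3.23, 0.55], [3.25, 0.33], [3.27, 0.12], [3.27, -0.09], [3.26, -0.31], [3.23, -0.52], [3.19, -0.73], [3.14, -0.94], [3.07, -1.14], [2.99, -1.34], [2.89, -1.53], [2.79, -1.72], [2.67, -1.89], [2.54, -2.06], [2.4, -2.23], [2.25, -2.38], [2.09, -2.52], [1.92, -2.65], [1.74, -2.77], [1.55, -2.88], [1.36, -2.97], [1.17, -3.06]]
```

Call:
{"fn": "carry_out", "kwargs": {
  "deltas": [-1.8,8.5,0,0,-0.6,8.7,-0.55,0,0.9,8.7,-0.55,0,0,0,0,0]
}}

```text
time_s: 10.62
tcp_pos: [0.6832, -0.1651, 0.2198]
tool_rot: [0.001, -0.001, 1.0, 0.001]
contact_force: [-0.3, -2.3, -2.1]
gripper_width: 0.0155
```

Call:
{"fn": "carry_out", "kwargs": {
  "deltas": [0.7,3.2,-0.2,0,0.95,3.15,-0.2,0,1.15,3.1,-0.2,0,1.35,3.0,-0.2,0,0,0,0,0],
  "squeeze": 6
}}

```text
time_s: 11.25
tcp_pos: [0.6789, -0.1537, 0.2207]
tool_rot: [0.001, -0.0, 1.0, 0.0]
contact_force: [1.4, -3.2, 0.1]
gripper_width: 0.0157
```

Call:
{"fn": "carry_out", "kwargs": {
  "deltas": [1.55,2.9,-0.2,0,1.7,2.8,-0.2,0,1.9,2.65,-0.2,0,2.05,2.55,-0.2,0,0,0,0,0]
}}

```text
time_s: 11.88
tcp_pos: [0.6715, -0.1427, 0.2214]
tool_rot: [0.0, -0.0, 1.0, 0.0]
contact_force: [3.1, -2.3, 1.6]
gripper_width: 0.0158
```

Call:
{"fn": "carry_out", "kwargs": {
  "deltas": [2.25,2.4,-0.2,0,0,0,0,0]
}}

```text
time_s: 12.12
tcp_pos: [0.6693, -0.1405, 0.2216]
tool_rot: [0.0, -0.0, 1.0, 0.0]
contact_force: [4.1, -0.7, 2.4]
gripper_width: 0.0156
```

Call:
{"fn": "carry_out", "kwargs": {
  "deltas": [2.2,2.5,-0.35,0,2.4,2.3,-0.35,0,0,0,0,0]
}}

```text
time_s: 12.5
tcp_pos: [0.6641, -0.1357, 0.2219]
tool_rot: [-0.0, -0.0, 1.0, 0.0]
contact_force: [3.1, -1.2, 2.2]
gripper_width: 0.0157
```

Call:
{"fn": "carry_out", "kwargs": {
  "deltas": [2.65,1.9,-0.25,0,0,0,0,0]
}}

```text
time_s: 12.75
tcp_pos: [0.6615, -0.1339, 0.2222]
tool_rot: [-0.0, -0.0, 1.0, 0.0]
contact_force: [4.1, -0.3, 2.9]
gripper_width: 0.0158
```

Call:
{"fn": "carry_out", "kwargs": {
  "deltas": [2.75,1.8,-0.4,0,2.85,1.6,-0.4,0,0,0,0,0]
}}

```text
time_s: 13.12
tcp_pos: [0.6556, -0.1305, 0.2227]
tool_rot: [-0.001, -0.0, 1.0, 0.0]
contact_force: [3.6, -0.4, 1.2]
gripper_width: 0.0155
```

Call:
{"fn": "carry_out", "kwargs": {
  "deltas": [2.95,1.5,-0.3,0,0,0,0,0]
}}

```text
time_s: 13.38
tcp_pos: [0.6527, -0.1293, 0.223]
tool_rot: [-0.001, -0.0, 1.0, 0.0]
contact_force: [3.2, -0.7, 1.2]
gripper_width: 0.0159
```

Call:
{"fn": "carry_out", "kwargs": {
  "deltas": [3.05,1.2,-0.25,0,3.1,0.95,-0.2,0,0,0,0,0]
}}

```text
time_s: 13.75
tcp_pos: [0.6464, -0.1271, 0.2235]
tool_rot: [-0.001, -0.0, 1.0, 0.0]
contact_force: [3.6, -0.2, 0.4]
gripper_width: 0.0157
```

Call:
{"fn": "carry_out", "kwargs": {
  "deltas": [3.2,0.75,-0.2,0,0,0,0,0]
}}

```text
time_s: 14.0
tcp_pos: [0.6434, -0.1264, 0.2237]
tool_rot: [-0.0, -0.0, 1.0, 0.0]
contact_force: [3.5, -0.1, -1.0]
gripper_width: 0.0156
```

Call:
{"fn": "carry_out", "kwargs": {
  "deltas": [3.2,0.55,-0.2,0,3.25,0.35,-0.2,0,0,0,0,0]
}}

```text
time_s: 14.38
tcp_pos: [0.6368, -0.1254, 0.2242]
tool_rot: [-0.001, -0.0, 1.0, 0.0]
contact_force: [3.2, 0.8, -1.0]
gripper_width: 0.0156
```

Call:
{"fn": "carry_out", "kwargs": {
  "deltas": [3.25,0.1,-0.2,0,0,0,0,0]
}}

```text
time_s: 14.62
tcp_pos: [0.6337, -0.1254, 0.2244]
tool_rot: [-0.0, -0.0, 1.0, 0.0]
contact_force: [3.7, 0.8, -1.8]
gripper_width: 0.016
```

Call:
{"fn": "carry_out", "kwargs": {
  "deltas": [3.25,-0.1,-0.2,0,3.25,-0.3,-0.2,0,0,0,0,0]
}}

```text
time_s: 15.0
tcp_pos: [0.6271, -0.1258, 0.2248]
tool_rot: [-0.001, -0.0, 1.0, 0.0]
contact_force: [3.5, 0.8, -2.0]
gripper_width: 0.0161
```

Call:
{"fn": "carry_out", "kwargs": {
  "deltas": [3.2,-0.5,-0.15,0,0,0,0,0]
}}

```text
time_s: 15.25
tcp_pos: [0.624, -0.1263, 0.225]
tool_rot: [-0.0, -0.0, 1.0, 0.0]
contact_force: [2.6, 1.2, -2.0]
gripper_width: 0.0157
```

Call:
{"fn": "carry_out", "kwargs": {
  "deltas": [3.2,-0.75,-0.15,0,0,0,0,0]
}}

```text
time_s: 15.5
tcp_pos: [0.6208, -0.127, 0.2252]
tool_rot: [-0.0, -0.0, 1.0, 0.0]
contact_force: [3.5, 1.4, -0.8]
gripper_width: 0.016
```

Call:
{"fn": "carry_out", "kwargs": {
  "deltas": [3.15,-0.95,-0.2,0,0,0,0,0]
}}

```text
time_s: 15.75
tcp_pos: [0.6177, -0.128, 0.2255]
tool_rot: [-0.0, -0.0, 1.0, 0.0]
contact_force: [2.2, 1.7, -1.1]
gripper_width: 0.0162
```

Call:
{"fn": "carry_out", "kwargs": {
  "deltas": [3.05,-1.15,-0.2,0,0,0,0,0]
}}

```text
time_s: 16.0
tcp_pos: [0.6146, -0.1292, 0.2256]
tool_rot: [-0.0, -0.0, 1.0, 0.0]
contact_force: [2.3, 2.8, -2.0]
gripper_width: 0.0159
```

Call:
{"fn": "carry_out", "kwargs": {
  "deltas": [3.0,-1.3,-0.2,0,0,0,0,0]
}}

```text
time_s: 16.25
tcp_pos: [0.6115, -0.1307, 0.2258]
tool_rot: [-0.0, 0.0, 1.0, 0.0]
contact_force: [2.7, 2.2, -0.7]
gripper_width: 0.0159
```

Call:
{"fn": "carry_out", "kwargs": {
  "deltas": [2.9,-1.5,-0.2,0,0,0,0,0]
}}

```text
time_s: 16.5
tcp_pos: [0.6086, -0.1322, 0.226]
tool_rot: [-0.0, 0.0, 1.0, 0.0]
contact_force: [1.8, 3.4, -1.0]
gripper_width: 0.0158
```

Call:
{"fn": "carry_out", "kwargs": {
  "deltas": [2.8,-1.7,-0.2,0,0,0,0,0]
}}

```text
time_s: 16.75
tcp_pos: [0.6058, -0.134, 0.2263]
tool_rot: [-0.0, 0.0, 1.0, 0.0]
contact_force: [2.5, 3.8, -1.6]
gripper_width: 0.0156
```

Call:
{"fn": "carry_out", "kwargs": {
  "deltas": [2.65,-1.9,-0.2,0,0,0,0,0]
}}

```text
time_s: 17.0
tcp_pos: [0.6034, -0.1358, 0.2265]
tool_rot: [-0.0, 0.0, 1.0, 0.0]
contact_force: [2.5, 4.3, -0.3]
gripper_width: 0.0158
```

Call:
{"fn": "carry_out", "kwargs": {
  "deltas": [1.6,-1.2,-0.1,0,0,0,0,0]
}}

```text
time_s: 17.25
tcp_pos: [0.6025, -0.1365, 0.2266]
tool_rot: [0.001, -0.0, 1.0, 0.0]
contact_force: [2.3, 4.9, -0.5]
gripper_width: 0.0161
```

Call:
{"fn": "carry_out", "kwargs": {
  "deltas": [1.6,-1.2,-0.1,0,0,0,0,0,0,0,0,0]
}}

```text
time_s: 17.62
tcp_pos: [0.6015, -0.1372, 0.2268]
tool_rot: [0.001, -0.001, 1.0, 0.001]
contact_force: [3.6, 6.0, 0.0]
gripper_width: 0.0162
```

Call:
{"fn": "carry_out", "kwargs": {
  "deltas": [1.6,-1.2,0,0,0,0,0,0,0,0,0,0]
}}

```text
time_s: 18.0
tcp_pos: [0.6, -0.1378, 0.2269]
tool_rot: [0.001, -0.001, 1.0, 0.001]
contact_force: [4.3, 5.1, -0.6]
gripper_width: 0.0163
```

The stop is felt: tangential force rose from about 3.2 N to 6.5 N with the hand slipping at 1.27 turns, which agrees with the hub height I measured. Releasing.

Call:
{"fn": "carry_out", "kwargs": {
  "deltas": [0,0,0,0,0,0,0,0,0,0,0,0],
  "fingers": 120
}}

```text
time_s: 18.38
tcp_pos: [0.5981, -0.1422, 0.2266]
tool_rot: [-0.001, 0.001, 1.0, -0.002]
contact_force: [0.2, 0.7, -0.0]
gripper_width: 0.0416
```

Call:
{"fn": "carry_out", "kwargs": {
  "deltas": [0,0,-20,0,0,0,-20,0,0,0,-20,0,0,0,-20,0,50,0,0,0,50,0,0,0,50,0,0,0,0,0,0,0],
  "fingers": 75
}}

```text
time_s: 19.38
tcp_pos: [0.4445, -0.1415, 0.3068]
tool_rot: [-0.001, 0.002, 1.0, -0.001]
contact_force: [0.3, 0.4, 0.4]
gripper_width: 0.0656
```

```bash
python3 - <<'E'
from rig import arm
import cv2,pickle
from h import *
s=arm.state();print(s['tcp_pos'],s['contact_force'],s['gripper_width'])
c=arm.capture('wrist');pickle.dump((s,c),open('c4.pkl','wb'));print(c['position'])
g=c['color']
cv2.imwrite('pics/w4.png',cv2.resize(g[60:420,80:560,::-1],(800,600),interpolation=2))
E
```

```text
[ 0.44448307 -0.14149817  0.30684681] [0.32969401 0.41638127 0.43636939] 0.06557393909236404
[ 0.37382167 -0.14172435  0.45364201]
```

View pics/w4.png

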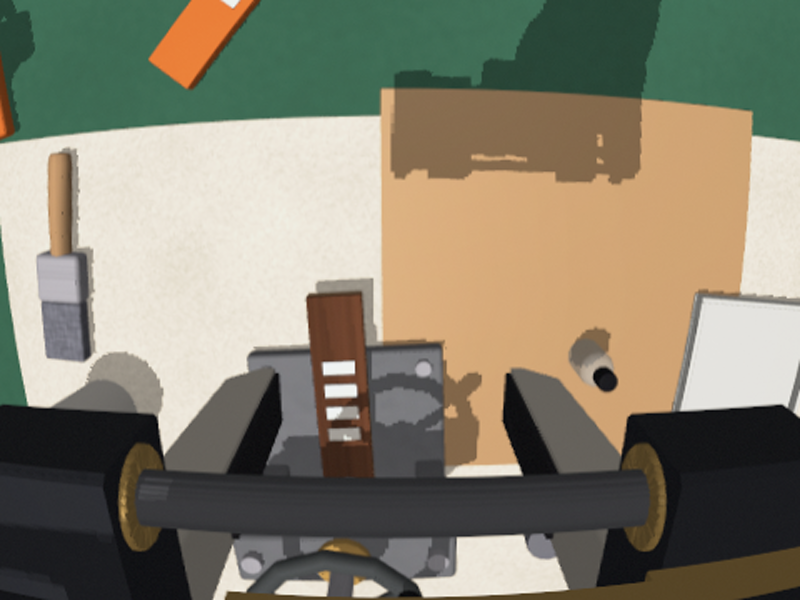

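Wrist view: the bar's free end is at crop (307–361, 294), pointing at the robot. The polish bottle is at (595,365) and the tray on the right. Measuring the bar end:

```bash
python3 - <<'E'
import pickle
from h import *
s,c=pickle.load(open('c4.pkl','rb'));B=lambda u,v:(80+u*.6,60+v*.6)
for p in[(307,296),(361,292),(323,475),(373,475)]: print(plane(c,*B(*p),.03,True))
for p in[(248,352),(441,346)]: print('base',plane(c,*B(*p),.016,True))
for p in[(696,294),(590,365)]: print('tray corner',plane(c,*B(*p),.016,True))
s1,c1=pickle.load(open('c1.pkl','rb'))
for p in[(514,124),(582,140),(557,296),(489,294)]: print('tray',plane(c1,*p,.016,True))
E
```

```text
[ 0.47860054 -0.20321088  0.03      ]
[ 0.47587272 -0.16474247  0.03      ]
[ 0.62367653 -0.1978329   0.03      ]
[ 0.62319569 -0.15837517  0.03      ]
base [ 0.52571462 -0.25278925  0.016     ]
base [ 0.52085725 -0.10654772  0.016     ]
tray corner [0.48078183 0.0974275  0.016     ]
tray corner [0.53790818 0.01112285 0.016     ]
tray [0.48365211 0.09958338 0.016     ]
tray [0.49170588 0.22615021 0.016     ]
tray [0.73620099 0.21534049 0.016     ]
tray [0.7262712  0.08457349 0.016     ]
```

Call:
{"fn": "carry_out", "kwargs": {
  "deltas": [-28,-21,30,0,-28,-21,30,0,0,0,40,-2.3,0,0,40,0,0,0,40,0,0,0,40,0,0,0,30,0,0,0,20,0,0,0,0,0]
}}

```text
time_s: 20.55
tcp_pos: [0.5051, -0.1818, 0.0347]
tool_rot: [-0.001, -0.02, 1.0, 0.0]
contact_force: [0.6, 0.0, 0.7]
gripper_width: 0.0654
```

Call:
{"fn": "carry_out", "kwargs": {
  "deltas": [0,0,0,0,0,0,0,0,0,0,0,0,0,0,0,0],
  "fingers": 180,
  "squeeze": 20
}}

```text
time_s: 21.05
tcp_pos: [0.5054, -0.1817, 0.0374]
tool_rot: [0.001, -0.02, 1.0, -0.0]
contact_force: [-0.4, -0.4, 2.9]
gripper_width: 0.0399
```

Call:
{"fn": "carry_out", "kwargs": {
  "deltas": [8,0,0,0,10,0,0,0,10,0,0,0,5,0,0,0,0,0,0,0]
}}

```text
time_s: 21.68
tcp_pos: [0.4706, -0.183, 0.0366]
tool_rot: [-0.001, -0.02, 1.0, 0.0]
contact_force: [-0.5, -0.9, 3.2]
gripper_width: 0.0396
```

Call:
{"fn": "carry_out", "kwargs": {
  "deltas": [0,0,0,0,0,0,0,0],
  "fingers": 75
}}

```text
time_s: 21.92
tcp_pos: [0.4711, -0.1824, 0.0361]
tool_rot: [-0.001, -0.02, 1.0, 0.0]
contact_force: [-0.3, -0.7, -0.5]
gripper_width: 0.0551
```

Call:
{"fn": "carry_out", "kwargs": {
  "deltas": [-10,0,-2,0,-16,0,0,0,-15,0,0,0,0,0,0,0]
}}

```text
time_s: 22.42
tcp_pos: [0.5146, -0.1806, 0.0386]
tool_rot: [0.001, -0.021, 1.0, -0.0]
contact_force: [-0.1, -0.8, -0.2]
gripper_width: 0.0656
```

Call:
{"fn": "carry_out", "kwargs": {
  "deltas": [0,0,0,0,0,0,0,0,0,0,0,0,0,0,0,0],
  "fingers": 180,
  "squeeze": 30
}}

```text
time_s: 22.92
tcp_pos: [0.5124, -0.1813, 0.0386]
tool_rot: [-0.0, -0.02, 1.0, -0.0]
contact_force: [0.2, -1.2, 0.5]
gripper_width: 0.0401
```

Call:
{"fn": "carry_out", "kwargs": {
  "deltas": [0,0,-2,0,10,0,0,0,20,0,0,0,20,0,0,0,20,0,0,0,0,0,-10,0,0,0,0,0]
}}

```text
time_s: 23.8
tcp_pos: [0.4445, -0.1843, 0.0517]
tool_rot: [0.002, -0.02, 1.0, -0.001]
contact_force: [0.9, -0.6, -1.0]
gripper_width: 0.0397
```

```bash
python3 - <<'E'
from rig import arm
import cv2,pickle
from h import *
s=arm.state();print(s['tcp_pos'],s['contact_force'],s['moment'],s['gripper_width'])
c=arm.capture('wrist');pickle.dump((s,c),open('c5.pkl','wb'))
d=arm.capture('scene');pickle.dump(d,open('s5.pkl','wb'))
cv2.imwrite('pics/w5.png',np.hstack([cv2.resize(c['color'][:,:,::-1],(400,300),interpolation=cv2.INTER_AREA),cv2.resize(d['color'][210:345,175:355,::-1],(400,300),interpolation=2)]))
E
```

```text
[ 0.44451682 -0.18431182  0.0517116 ] [ 0.88397865 -0.63684563 -1.04251438] [-0.00159152  0.02249151 -0.01555051] 0.039675199005889394
```

View pics/w5.png

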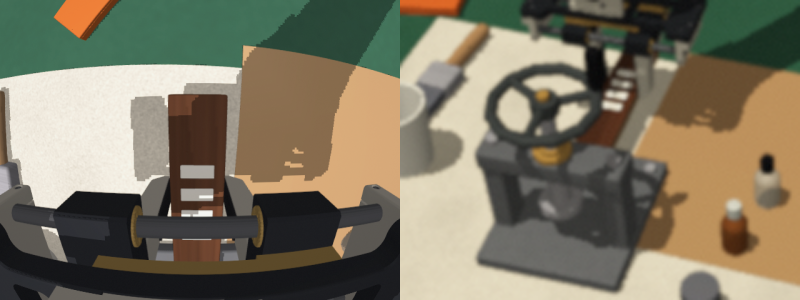

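Bar is gripped (about 106 g, width 39.7 mm) and clear of the press, with the wheel standing up. Lifting and carrying it to the tray.

Call:
{"fn": "carry_out", "kwargs": {
  "deltas": [0,0,-25,0,0,0,-25,0,0,0,-25,0,-20,42,0,0,-20,42,0,0,-20,42,0,0,-20,42,0,0,-20,42,0,0,-20,42,0,0,-20,42,0,0,-20,42,0,0,0,0,0,5.7]
}}

```text
time_s: 25.4
tcp_pos: [0.5899, 0.1653, 0.1249]
tool_rot: [0.0, 0.027, 1.0, 0.002]
contact_force: [-1.3, -0.0, -0.8]
gripper_width: 0.0398
```

Call:
{"fn": "carry_out", "kwargs": {
  "deltas": [0,0,0,0,0,0,0,0,0,0,0,0]
}}

```text
time_s: 25.78
tcp_pos: [0.5893, 0.1573, 0.1257]
tool_rot: [-0.0, 0.03, 1.0, -0.0]
contact_force: [0.2, -0.0, -1.0]
gripper_width: 0.0396
```

```bash
python3 - <<'E'
from rig import arm
import cv2,pickle
from h import *
s=arm.state();print(s['tcp_pos'],s['tool_rot'],s['contact_force'])
c=arm.capture('wrist');pickle.dump((s,c),open('c6.pkl','wb'))
cv2.imwrite('pics/w6.png',c['color'][:,:,::-1])
E
```

```text
[0.58928375 0.15733073 0.12566469] [-3.71770534e-05  2.99448804e-02  9.99551539e-01 -1.52480158e-04] [ 0.17878967 -0.0179451  -0.97357326]
```

View pics/w6.png

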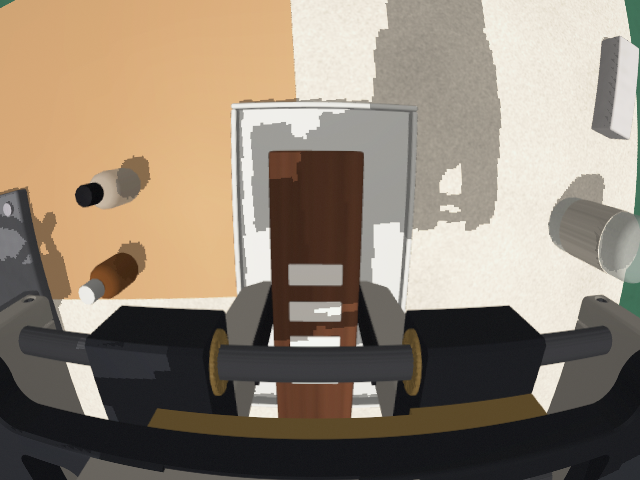

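The bar hangs squarely over the tray, dark face and swatches up. Its near end is at row 152 and the tray's near rim at row 104. Lowering.

Call:
{"fn": "carry_out", "kwargs": {
  "deltas": [0,0,25,0,0,0,25,0,0,0,20,0,0,0,14,0,0,0,6,0,0,0,3,0,0,0,0,0,0,0,0,0]
}}

```text
time_s: 26.82
tcp_pos: [0.5897, 0.1583, 0.0332]
tool_rot: [0.001, 0.03, 1.0, 0.0]
contact_force: [-0.8, -0.0, -0.7]
gripper_width: 0.0399
```

Call:
{"fn": "carry_out", "kwargs": {
  "deltas": [0,0,2,0,0,0,2,0,0,0,2,0,0,0,0,0]
}}

```text
time_s: 27.32
tcp_pos: [0.5893, 0.1582, 0.0267]
tool_rot: [-0.0, 0.03, 1.0, -0.0]
contact_force: [-0.3, -0.9, 0.7]
gripper_width: 0.0394
```

Call:
{"fn": "carry_out", "kwargs": {
  "deltas": [0,0,0,0,0,0,0,0,0,0,0,0],
  "fingers": 90
}}

```text
time_s: 27.7
tcp_pos: [0.5894, 0.1583, 0.0266]
tool_rot: [0.0, 0.03, 1.0, 0.0]
contact_force: [-0.0, -0.7, 0.6]
gripper_width: 0.0593
```

Call:
{"fn": "carry_out", "kwargs": {
  "deltas": [0,0,-10,0,0,0,-30,0,0,0,-40,0,0,0,-40,0,0,0,-40,0,0,0,-40,0,45,0,0,0,45,0,0,0,0,0,0,0,0,0,0,0]
}}

```text
time_s: 28.95
tcp_pos: [0.5003, 0.1636, 0.2275]
tool_rot: [0.001, 0.03, 1.0, 0.0]
contact_force: [-0.1, -0.1, 0.4]
gripper_width: 0.0601
```

```bash
python3 - <<'E'
from rig import arm
import cv2,pickle
from h import *
s=arm.state();print(s['time_s'],s['tcp_pos'],s['contact_force'])
c=arm.capture('wrist');t=arm.capture('top');d=arm.capture('scene');pickle.dump((s,c,t,d),open('c7.pkl','wb'))
cv2.imwrite('pics/w7.png',np.hstack([cv2.resize(c['color'][:,:,::-1],(400,300),interpolation=cv2.INTER_AREA),cv2.resize(d['color'][210:390,175:475,::-1],(400,300),interpolation=2)]))
E
```

```text
28.95 [0.50029664 0.16358057 0.2275034 ] [-0.05960652 -0.09953345  0.41767673]
```

View pics/w7.png

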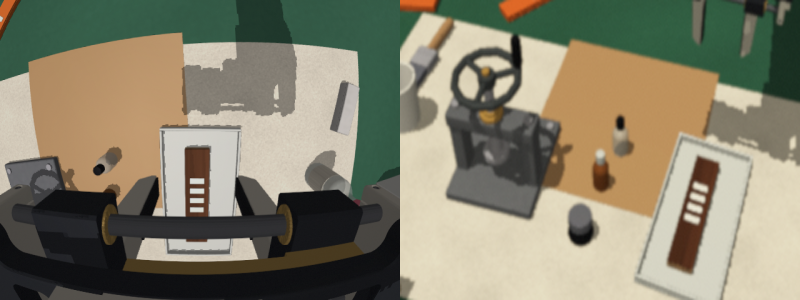

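```bash
python3 - <<'E'
import pickle
from h import *
s,c,t,d=pickle.load(open('c7.pkl','rb'))
def dark(c,P,r):
    u,v=map(int,proj(c,P));g=c['color'][v-r:v+r,u-r:u+r].max(2);m=(g<30).astype('uint8')
    n,l,st,ce=cv2.connectedComponentsWithStats(m);return [(st[i],ce[i]+[u-r,v-r],(u-r,v-r)) for i in range(1,n) if st[i][4]>8]
P=(.634+.05*np.cos(np.radians(129)),-.1755+.05*np.sin(np.radians(129)),.216)
print(P,proj(d,P),proj(t,P))
for k in(d,t): print(dark(k,P,14))
x=dark(d,P,14)
for e in x:
    for dz in(.216,):
        q=plane(d,*e[1],dz);print(q,np.degrees(np.arctan2(q[1]+.1755,q[0]-.634)),np.hypot(q[1]+.1755,q[0]-.634))
g=t['color'].astype(int);m=((g[...,0]<130)&(g[...,0]>g[...,2]*1.5)&(g[...,0]>g[...,1]*1.3)).astype('uint8');m[:,:226]=0;m[:,276:]=0;m[:152]=0;m[236:]=0
r=cv2.minAreaRect(cv2.findNonZero(m));print(r,plane(t,*r[0],.018))
E
```

```text
(np.float64(0.6025339804475082), np.float64(-0.13664270192715144), 0.216) (np.float64(260.9469461561838), np.float64(239.60538264836327)) (np.float64(354.3930121319771), np.float64(181.765126965999))
[(array([13,  7,  6, 19, 88], dtype=int32), array([261.64772727, 241.26136364]), (246, 225))]
[]
[ 0.60684373 -0.13332056  0.216     ] 122.77453474160575 0.050165408202917455
((241.3968963623047, 199.64981079101562), (33.18524932861328, 72.48357391357422), 3.5763344764709473) [0.58846544 0.18549484 0.018     ]
```

The bar lies in the tray. The scene view puts the handle at about 123° against about 128° where I felt the stop, which is within camera noise, but there is time for one wrist look at the wheel.

Call:
{"fn": "carry_out", "kwargs": {
  "deltas": [0,0,-40,0,0,0,-40,0,0,0,-40,0,-17,-46.5,0,0,-17,-46.5,0,0,-17,-46.5,0,0,-17,-46.5,0,0,-17,-46.5,0,0,-17,-46.5,0,0,-17,-46.5,0,0,0,0,0,-3.4,0,0,0,0]
}}

```text
time_s: 30.6
tcp_pos: [0.5993, -0.1694, 0.346]
tool_rot: [-0.0, 0.001, 1.0, 0.0]
contact_force: [-0.0, 1.2, 0.4]
gripper_width: 0.0603
```

Call:
{"fn": "carry_out", "kwargs": {
  "deltas": [0,0,0,0,0,0,0,0]
}}

```text
time_s: 30.85
tcp_pos: [0.5991, -0.1676, 0.3467]
tool_rot: [0.0, -0.001, 1.0, 0.0]
contact_force: [0.0, -0.4, 0.6]
gripper_width: 0.0601
```

```bash
python3 - <<'E'
from rig import arm
import cv2,pickle
from h import *
s=arm.state();c=arm.capture('wrist');pickle.dump((s,c),open('c8.pkl','wb'));print(s['tcp_pos'],c['position'])
for P in[(.634,-.1755,.199),(.6025,-.1366,.2397)]: print(proj(c,P,True))
cv2.imwrite('pics/w8.png',cv2.resize(c['color'][190:340,220:420,::-1],(800,600),interpolation=2))
E
```

```text
[ 0.59914372 -0.167555    0.34670729] [ 0.52807293 -0.16843706  0.4933087 ]
(np.float64(306.63625392259286), np.float64(274.58299112549076))
(np.float64(359.6378671585001), np.float64(252.34845740395104))
```

View pics/w8.png

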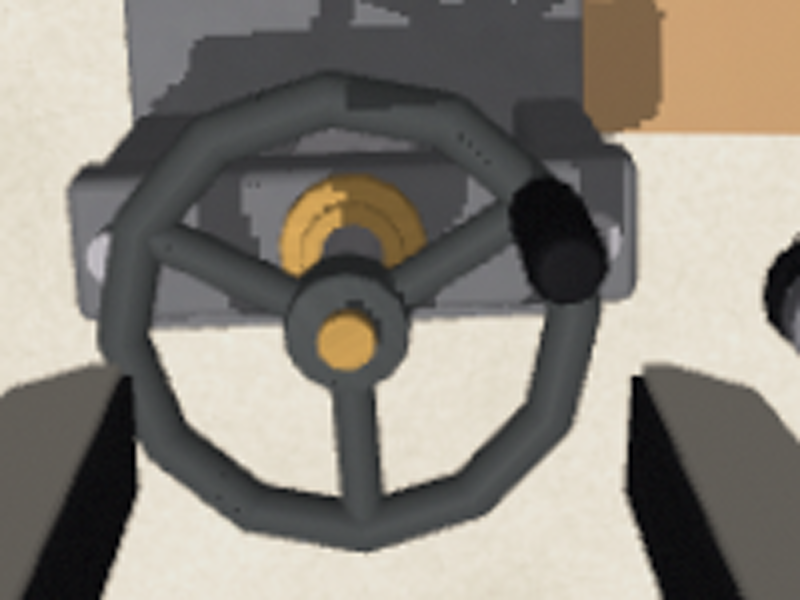

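```bash
python3 - <<'E'
import pickle
from h import *
s,c=pickle.load(open('c8.pkl','rb'));B=lambda u,v:(220+u/4,190+v/4)
K=plane(c,*B(570,272),.2397,True);C=plane(c,*B(346,340),.1987,True);v=K-C
print(K,C,np.hypot(*v[:2]),np.degrees(np.arctan2(v[1],v[0])))
K=plane(c,*B(545,195),.1927,True);v=K-C;print('base',K,np.hypot(*v[:2]),np.degrees(np.arctan2(v[1],v[0])))
E
```

```text
[ 0.60673033 -0.13437321  0.2397    ] [ 0.63448198 -0.17562389  0.1987    ] 0.049716924425462695 123.93094298691855
base [ 0.60442157 -0.13396416  0.1927    ] 0.05137277630645824 125.81308522397086
```

The handle stands at 124° in both the scene and wrist views, which is where the force began to rise, so it stayed at the stop after release. Another push could gain nothing now. Handing in.

```bash
python3 - <<'E'
from rig import arm
s=arm.state();print(s['time_s'],s['contact_force']);print(arm.close_job())
E
```

```text
30.9 [-0.20069595  0.71377813  0.49466252]
the job is handed in; nothing more can be done
None
```

I wound the grey press up to its top stop, drew the dark swatch bar out and laid it in the white tray, and handed the job in at 30.9 s. `close_job` reports no verdict.

- **Winding:** The wheel went about 1.26 turns by the handle. Drag stayed around 3 N, then rose to about 6.5 N at the stop, where the light grip slipped and I let go. That is about 1.3 mm of spindle spring, well under the 4 mm limit.
- **Bar:** I pulled it about 35 mm by its free end, re-gripped it nearer the middle and drew it clear. It weighed about 106 g in the gripper. I lowered it dark face up near the tray's middle until it touched, then let go.
- **Last checks:**
  - The wrist and scene pictures show the bar inside the tray, swatches up, and the bystanders in view upright where they were.
  - The arm is clear of everything, with only sensor noise on the force.
- **What disagreed or failed:**
  - The hand had reached about 128° to 130° when I let go, but both cameras later put the handle at about 123° to 124°. That is where the force started to rise, so I take the difference as slip in the grip.
  - I could not measure the hub height to better than about 1.5 mm, so "at the stop" rests on the felt force and the handle angle.
  - My colour-mask check of the bar's position in the top view failed because shadows confused it, so I relied on the pictures and the release pose.

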